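# Feed the brass gauge under a brake pad held open

### The arm

A 6-joint arm with a two-finger parallel gripper is mounted at the origin on the work surface. World frame = base frame: x ahead of the robot, y to its left, z up, the work surface at z = 0. Lengths are in mm, angles in rad, forces in N, time in s.
With the tool pointing down it reaches from about 350 to 975 mm from the base axis. Payload 7.1 kg.
Tool frame: the origin (TCP) lies at the very end of the fingers, on their centre line; the grasp point (between the pads) lies 19 mm behind it; x points along the fingers, y is the direction in which the jaws open and shut, and the axes are right-handed (so a half turn about x gives the same grasp; the last joint's range is limited). The gripper opens to 88 mm and grips with 3 to 60 N. Pads are 20 mm wide; open, the fingers measure 115 mm over their backs; the gripper's body (75 mm by 178 mm) begins 61 mm behind the grasp point.
Start: joints at [1.169, 0.423, 1.63, -0, 1.089, -0.019], TCP at [233.417, 579.76, 222.675] pointing down, gripper open.
Joint ranges: [-3, 3], [-0.9, 2.11], [0.09, 2.58], [-1.31, 4.45], [0.11, 2.69], [-2.54, 2.54]. Speed limits (rad/s): [2.39, 2.39, 3.01, 3.14, 3.14, 3.14].

### API

Orientations are given as a rotation vector (axis times angle).
In Python, from workcell import ctrl gives the robot as it stands. The module is installed in compiled form; this text tells all that it offers.
- The arm moves only by the tool carry_out, never from a script. Its argument "commands" is a list of rows, each a list of 6 numbers: the shift along the tool's x, y, z in m, then the turn, a rotation vector about the tool's x, y, z in degrees. In form: [[tx, ty, tz, rx, ry, rz], ...]. A call has 1 to 8 rows; each row shifts and turns the pose as measured when the row begins, along the tool's axes as they then stand; what a row does not reach is not made up. A row lasts 1/8 s, in which the tool goes at most 62.5 mm and 10.7 degrees, less where a joint would pass 70% of its speed; a pose out of reach is approached as far as the arm can. A call with a gripper value outside its range is refused whole. "grip" is the closure, from 0 (fully open) to 1 (shut), set as the call begins (left out, the last holds). The fingers move at their own pace and stop on an object; the grip force is fixed at half the most. Time passes only in rows, so rows that do not move let the fingers close. It gives the time, the measured TCP pose, the force and the opening at its end, in the units of the state.
- ctrl.get_obs(): the state, without advancing time (a new reading comes with each control period).
- ctrl.get_image(name): name is "side" or "top" or "wrist"; returns a dict with "pixels" (384x512x3 uint8, blue, green, red), "intrinsics" (3x3 intrinsics, pixels), "dist_coeffs" ([k1, k2, p1, p2, k3] as OpenCV has them; the pictures are not rectified), "rvec" (rotation vector, rad) and "tvec" (3), from world to camera coordinates, as OpenCV has them. Camera axes: x right, y down, z forward; pixel columns grow to the right and rows downward; lengths in mm; the calibration is good to about 2 mm. A picture is of the moment at which its call begins. There is no depth.
- ctrl.close_job(): hands the job in, once; it reports no verdict.
The state is a dict: "t": time; "qpos": joint angles; "qvel": joint speeds; "joint_torque": joint torques, N m; "ee_pos": TCP position; "orientation": TCP orientation; "ft_force": force on the tool from outside, world axes, zero at the start; "moment": the same for the moment, N m; "width": finger opening in mm.
Only numpy, scipy, OpenCV 4.12 (cv2) and the standard library are available. Lean on these libraries where they do the work, as an engineer would, in place of code of your own. Each camera call takes 0.05 s, during which the arm holds its last target. There are 200 camera calls.

### The job

Press the long steel lever paddle of the brake mount down with one fingertip so that the rubber pad lifts, and while it is held open push the L-shaped brass gauge along its channel with the other fingertip, under the pad and fully home against the end stop. Then let go so that the lever snaps the pad shut on the gauge. Only push the gauge, never pick it up or tip it, and leave the other things where they are.

Things in the scene. Friction and masses are not known exactly. Their poses are not given: they have to be found in the camera images.
- mount: Brake test mount, fixed on the shelf, turned differently each time. Origin at shelf height, straight below the hinge line, level with the pad's front edge. Axes: x = the way the gauge is pushed, y = towards the paddle, z up; all mm offsets here are in this frame. Base plate x -144..52, y -75..55, 6 thick. Posts 38 high, 16 wide stand at y = 0, x = -139 and 32.
- brake_lever (a joint): Spring-closed lever, hinge line along mount x at y = 0, 32 mm high. Pressing its paddle (+y side) down lifts its pad (-y side). Radians: 0 = shut, 0.55 = fully open, hard limit; with the gauge under it the pad rests at about 0.15, above 0.25 it is well clear of the gauge. About 6 N at mid-paddle starts it, 10 N holds it open; it snaps shut when let go.
- paddle (a point): Point on top of the paddle, 32 mm out from the hinge, mid-length. The paddle is a flat steel plate, x -135..24, y 5..50, 4 thick, sloping up outward by 0.17 rad when shut (this point 39 mm above the shelf). Pressed 32 mm out, it is 31 mm high at joint 0.25, 26 at 0.41, 21 at 0.55. A finger can slide along it in x while holding it down.
- pad_front (a point): Fixed point on the mount: middle of the lower front edge of the shut rubber pad, 2 mm above the channel floor. The pad covers x 0..24, y -49..-31 when shut, on a steel arm; its front is square, so the gauge cannot wedge it open. The channel floor below it is the tyre section, whose free end runs out to y = -105, up to 16 mm high.
- gauge: Loose L-shaped brass gauge, 0.1 to 0.18 kg, lying in the channel short of the pad, nose to mount +x. Origin: centre of its underside, x along the channel. 65 long, 22 wide: a flat blade 55 long, 7 thick in front; at the rear an upright tab 10 thick, 22 wide, 34 tall (its top 46 above the shelf). Fully home its origin is at mount x = -0.5, y = -40.
- gauge_nose (a point): Middle of the blade's front end, 32.5 mm ahead of the gauge's origin and 3.5 mm above its underside.
- gauge_back (a point): Point on the rear face of the upright tab, 32.5 mm behind the gauge's origin, 17 mm above its underside: push on this face, towards mount +x. Fully home it is at mount x = -33.
- stop_face (a point): Foot of the end stop's face, at mount x = 32, y = -40, on the channel floor, 12 mm above the shelf. The channel runs along mount x from -115 to here, centre line y = -40, 26 wide between two rails whose tops are 17 mm above the shelf. The stop rises to 26 mm above the shelf.
- torque_wrench: chrome torque wrench, 300 mm long, lying beside the mount (bystander)
- footrest: black plastic footrest plate, 170 x 130 mm, lying flat (bystander)
- feeler_set: folded set of thin brass feeler leaves, 90 mm long, lying left of the mount (bystander)
- caster: small grey-hubbed rubber caster wheel, 90 mm across, lying flat left of the mount (bystander)
- screwdriver: screwdriver lying on the shelf (bystander)
- oil_bottle: white plastic bottle, 52 mm across, 120 mm tall, standing (bystander)
- bolt_tray: low grey open tray 120 x 90 x 35 mm (bystander)
There are look-alikes about, which are no part of the job. Leave any purple or red look-alike of the gauge alone.

How it is judged:
By the outcome, as a careful person would: the job done as asked, in the order asked, and still so for the second after the job is handed in, with the robot touching nothing.
It also fails if it takes over 35 s, if anything falls off the work surface, if the arm or the gripper's body presses on something with over 40 N, if the wrist force passes 120 N, or if a joint passes its speed limit or range.

## Working session

There is one attempt and no reset: what is moved stays moved. The work goes in short steps, Python scripts to look and compute and a tool call to move; the robot and the scene stay as the last step left them, time stands still between calls to the robot, and variables do not carry over. Pictures are saved under pics/ and viewed, about 8 in all and at most 12, crops included, and the job is handed in when it is done.

Besides the shell and the picture viewer there is one more tool, called as name([rows], argument=value, ...), one row to a line, values as JSON. carry_out: Moves the arm, as the interface text tells. Its arguments: {"type":"object","properties":{"commands":{"type":"array"},"grip":{"type":"number"}},"required":["commands"]}

```bash
mkdir -p pics; python3 - <<'E'
from workcell import ctrl
import cv2,numpy as np,pickle
o=ctrl.get_obs();print({k:np.round(v,3) for k,v in o.items()})
a=[]
for n in("top","side"):
    d=ctrl.get_image(n);pickle.dump(d,open(f'{n}0.pkl','wb'));cv2.imwrite(f'pics/{n}0.png',d['pixels'])
    print(n,d['intrinsics'],d['dist_coeffs'],d['rvec'],d['tvec'])
E
```

```text
{'t': np.float64(0.0), 'qpos': array([ 1.169,  0.424,  1.631,  0.   ,  1.089, -0.019]), 'qvel': array([-0.001, -0.   ,  0.   ,  0.   , -0.   , -0.001]), 'joint_torque': array([ 1.0000e-03, -5.4463e+01, -2.7366e+01,  6.4000e-02,  2.3000e-02,
       -0.0000e+00]), 'ee_pos': array([233.189, 579.285, 221.934]), 'orientation': array([ 0.299,  1.55 , -0.301]), 'ft_force': array([ 0.011, -0.808,  0.271]), 'moment': array([-0.027,  0.012, -0.008]), 'width': np.float64(87.99)}
top [[382.20996325   0.         259.44923361]
 [  0.         382.20996325 194.45167918]
 [  0.           0.           1.        ]] [-0.00382414  0.          0.          0.          0.        ] [ 2.09756403 -2.15193879  0.17045396] [  24.45249684  514.91781429 1123.2788943 ]
side [[374.06816575   0.         257.77507017]
 [  0.         374.06816575 184.9965709 ]
 [  0.           0.           1.        ]] [-0.05579665  0.          0.          0.          0.        ] [ 0.39575981 -2.80778832  1.13132872] [499.92928607 126.39606296 903.97423808]
```

View pics/top0.png

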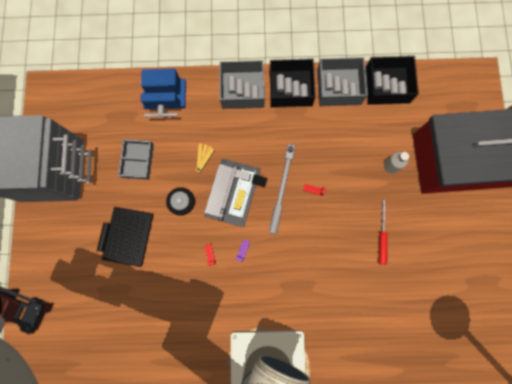

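View pics/side0.png

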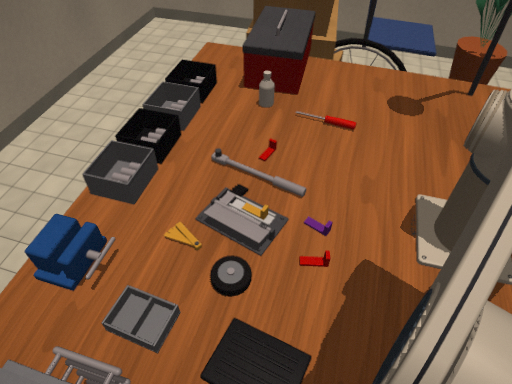

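The mount is at about top px (235,192), side (243,218). These could be taken for the gauge:
- yellow L in the mount's channel, top (240,200)
- red L's at (314,189) and (210,254)
- purple L at (243,250)
- yellow feeler fan at (204,156)

By the description it is the yellow one in the channel. I'll check it in a close crop.

```bash
python3 - <<'E'
import cv2,numpy as np,pickle
t=pickle.load(open('top0.pkl','rb'))['pixels'];s=pickle.load(open('side0.pkl','rb'))['pixels']
a=cv2.resize(t[150:235,195:275],None,fx=7,fy=7,interpolation=cv2.INTER_CUBIC)
b=cv2.resize(s[180:255,190:295],None,fx=7,fy=7,interpolation=cv2.INTER_CUBIC)
cv2.imwrite('pics/c0.png',a)
cv2.imwrite('pics/c1.png',b)
E
```

```text
(no output)
```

View pics/c0.png

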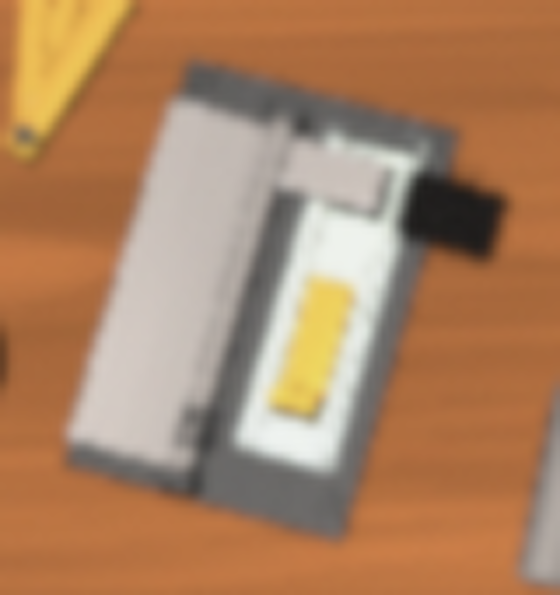

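View pics/c1.png

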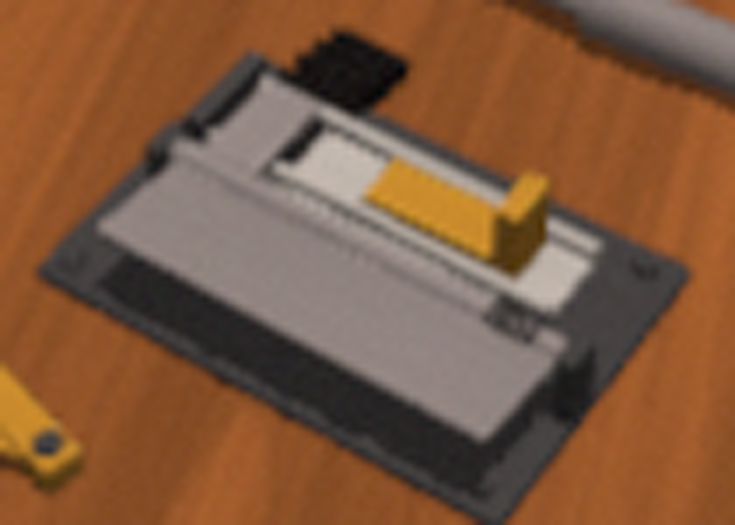

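The crops confirm it: the yellow L gauge lies in the white channel, tab at the robot end (top crop (297,395)), nose towards the pad arm (crop (335,185)). The paddle is on the left. Next I fit the mount pose from the base-plate corners in both views.

```bash
cat > h.py <<'E'
import cv2,numpy as np,pickle
from scipy.optimize import least_squares
from scipy.spatial.transform import Rotation as R
def ray(d,px,z):
    px=np.atleast_2d(np.float64(px)); n=cv2.undistortPoints(px[:,None],d['intrinsics'],d['dist_coeffs'])[:,0]
    M=cv2.Rodrigues(np.float64(d['rvec']))[0]; c=-M.T@np.ravel(d['tvec']); v=np.c_[n,np.ones(len(n))]@M
    return c+v*((z-c[2])/v[:,2])[:,None]
def proj(d,P): return cv2.projectPoints(np.float64(P),np.float64(d['rvec']),np.float64(d['tvec']),d['intrinsics'],d['dist_coeffs'])[0][:,0]
def m2w(p,P):
    P=np.atleast_2d(np.float64(P)); c,s=np.cos(p[2]),np.sin(p[2]); return np.c_[p[0]+c*P[:,0]-s*P[:,1],p[1]+s*P[:,0]+c*P[:,1],P[:,2]]
def w2m(p,P):
    P=np.atleast_2d(np.float64(P)); c,s=np.cos(p[2]),np.sin(p[2]); q=P[:,:2]-p[:2]; return np.c_[c*q[:,0]+s*q[:,1],-s*q[:,0]+c*q[:,1],P[:,2]]
E
python3 - <<'E'
from h import *
t=pickle.load(open('top0.pkl','rb'));s=pickle.load(open('side0.pkl','rb'))
C=np.array([[52,55,6],[52,-75,6],[-144,-75,6],[-144,55,6.]])
pt=np.array([[190,60],[458,128],[343,540]])/7+[195,150]-.43
ps=np.array([[40,270],[255,55],[690,270],[495,525]])/7+[190,180]-.43
wt=ray(t,pt,6);ws=ray(s,ps,6);print(wt.round(1),ws.round(1))
f=lambda W,I:least_squares(lambda p:(m2w(p,C[I])-W)[:,:2].ravel(),[500,50,-.2])
for W,I in((wt,[0,1,2]),(ws,[0,1,2,3]),(np.r_[wt,ws],[0,1,2,0,1,2,3])):
    r=f(W,I);print(r.x.round(3),r.fun.round(1))
p=r.x;np.save('p.npy',p)
for n,d,b in(('top',t,(195,150,275,235)),('side',s,(235,195,275,225))):
    h=cv2.cvtColor(d['pixels'],cv2.COLOR_BGR2HSV);m=cv2.inRange(h,(12,130,110),(35,255,255));k=np.zeros_like(m);k[b[1]:b[3],b[0]:b[2]]=m[b[1]:b[3],b[0]:b[2]]
    k[:, :222]=0
    y,x=np.nonzero(k)
    for z in(19,46):
        q=w2m(p,ray(d,np.c_[x,y],z));print(n,len(x),z,np.percentile(q,[1,50,99],axis=0).round(1)[:,:2].tolist())
# side view specific: nose top corners (385,157),(365,195) at z19, tab top rear corners
print(w2m(p,ray(s,np.array([[388,157],[365,195]])/7+[190,180]-.43,19)).round(1))
print(w2m(p,ray(s,np.array([[527,172],[548,178],[515,225]])/7+[190,180]-.43,46)).round(1))
E
```

```text
[[644.  130.2   6. ]
 [608.5   7.8   6. ]
 [421.5  63.6   6. ]] [[643.  132.6   6. ]
 [604.3  11.9   6. ]
 [422.   67.5   6. ]
 [460.1 189.7   6. ]]
[ 5.79861e+02  9.37370e+01 -2.91000e-01] [ 1.4  1.3 -0.3 -0.9 -1.1 -0.4]
[ 5.79281e+02  9.63250e+01 -3.02000e-01] [ 2.2  0.8  2.3 -2.6 -2.5 -0.  -2.   1.9]
[ 5.79617e+02  9.52350e+01 -2.98000e-01] [ 1.5  2.3 -1.2  0.4 -1.6  2.2  2.4 -0.1  2.9 -3.6 -2.1 -1.6 -2.   0.4]
top 2401 19 [[-173.0, -149.1], [-37.4, -92.4], [108.9, 45.9]]
top 2401 46 [[-174.2, -149.6], [-41.7, -94.1], [101.2, 40.9]]
side 418 19 [[-99.5, -105.2], [-66.0, -69.5], [-20.9, -28.0]]
side 418 46 [[-110.3, -83.7], [-78.2, -49.3], [-34.7, -9.4]]
[[-29.7 -48.4  19. ]
 [-32.9 -28.9  19. ]]
[[-87.2 -49.9  46. ]
 [-94.7 -51.6  46. ]
 [-96.4 -27.4  46. ]]
```

Mount at (579.6, 95.2), yaw −0.298. The gauge's nose is at mount x ≈ −31 and its tab rear at ≈ −96, which matches its 65 mm length; y ≈ −39. My plan is to keep the tool pointing down with the jaw axis along mount y and the opening at about 66, so one finger sits at y ≈ +40 and the other at −40. I'll roll it slightly so the pushing finger is lower.

```bash
cat >> h.py <<'E'
def target(x,y,z,th=.1,ph=-.06,sg=1):
    p=np.load('p.npy'); mx=m2w([0,0,p[2]],[1,0,0])[0]; my=m2w([0,0,p[2]],[0,1,0])[0]
    yt=sg*my; xt=np.array([0,0,-1.]); R0=np.c_[xt,yt,np.cross(xt,yt)]
    Rt=(R.from_rotvec(mx*th)*R.from_rotvec(my*ph)).as_matrix()@R0
    return m2w(p,[x,y,z])[0],R.from_matrix(Rt)
def report(o,T=None):
    p=np.load('p.npy'); q=R.from_rotvec(o['orientation']); 
    print('t',round(float(o['t']),2),'mount',w2m(p,o['ee_pos']).round(1),'F',w2m([0,0,p[2]],o['ft_force']).round(1),'w',round(float(o['width']),1),'q',np.round(o['qpos'],2))
    if T is not None:
        print('turn deg',np.degrees((q.inv()*T[1]).as_rotvec()).round(2),'shift now-axes',q.inv().apply(T[0]-o['ee_pos']).round(1),'shift in target axes',T[1].inv().apply(T[0]-o['ee_pos']).round(1))
E
python3 - <<'E'
from h import *
from workcell import ctrl
o=ctrl.get_obs()
for sg in(1,-1): report(o,target(-118,0,100,sg=sg))
E
```

```text
t 0.1 mount [[-473.4  360.9  222. ]] F [[ 0.6 -0.   0.3]] w 87.8 q [ 1.17  0.42  1.63  0.    1.09 -0.02]
turn deg [-4.66 -3.2   5.95] shift now-axes [ 122.4 -329.4  384.6] shift in target axes [ 106.5 -371.2  349.6]
t 0.1 mount [[-473.4  360.9  222. ]] F [[ 0.6 -0.   0.3]] w 87.8 q [ 1.17  0.42  1.63  0.    1.09 -0.02]
turn deg [175.04   9.1    4.89] shift now-axes [ 122.4 -329.4  384.6] shift in target axes [ 106.5  371.2 -349.6]
```

carry_out([
  [0, 0, 0, -4.7, -3.2, 5.9],
  [0, -0.042, 0.04, 0, 0, 0],
  [0, -0.042, 0.04, 0, 0, 0],
  [0, -0.042, 0.04, 0, 0, 0],
  [0, -0.042, 0.04, 0, 0, 0],
  [0, -0.042, 0.04, 0, 0, 0],
  [0, -0.042, 0.04, 0, 0, 0],
  [0, -0.042, 0.04, 0, 0, 0],
], grip=0.245)

```text
t: 1.1
ee_pos: [418.1, 209.6, 207.3]
orientation: [0.296, 1.481, -0.153]
ft_force: [0.3, 0.7, -0.5]
width: 66.5
```

```bash
python3 - <<'E'
from h import *
from workcell import ctrl
report(ctrl.get_obs(),target(-118,0,100))
E
```

```text
t 1.1 mount [[-188.    61.8  207.3]] F [[ 0.   0.7 -0.5]] w 66.5 q [ 0.41  0.16  2.05  0.05  0.81 -0.9 ]
turn deg [ 0.71  0.08 -0.15] shift now-axes [104.5 -73.3  62.8] shift in target axes [104.6 -72.2  63.9]
```

carry_out([
  [0, -0.037, 0.032, 0.7, 0, 0],
  [0, -0.036, 0.032, 0, 0, 0],
  [0.05, 0, 0, 0, 0, 0],
  [0.05, 0, 0, 0, 0, 0],
  [0, 0, 0, 0, 0, 0],
])

```text
t: 1.72
ee_pos: [471.2, 121.6, 102.9]
orientation: [0.313, 1.477, -0.168]
ft_force: [-0.3, 0.4, 1.1]
width: 66.1
```

```bash
python3 - <<'E'
from h import *
from workcell import ctrl
o=ctrl.get_obs();report(o,target(-118,0,60))
s=ctrl.get_image('side');w=ctrl.get_image('wrist');t=ctrl.get_image('top')
a=cv2.resize(s['pixels'][140:270,180:320],(560,520),interpolation=cv2.INTER_CUBIC)
cv2.imwrite('pics/s1.png',a);cv2.imwrite('pics/w1.png',w['pixels']);pickle.dump(w,open('w1.pkl','wb'))
E
```

```text
t 1.73 mount [[-111.4   -6.7  102.9]] F [[-0.4  0.3  1.1]] w 66.1 q [ 0.19  0.38  2.08  0.11  0.58 -1.16]
turn deg [-0.49  0.29 -0.18] shift now-axes [42.8  2.2 -9.5] shift in target axes [42.9  2.4 -9.2]
```

View pics/w1.png

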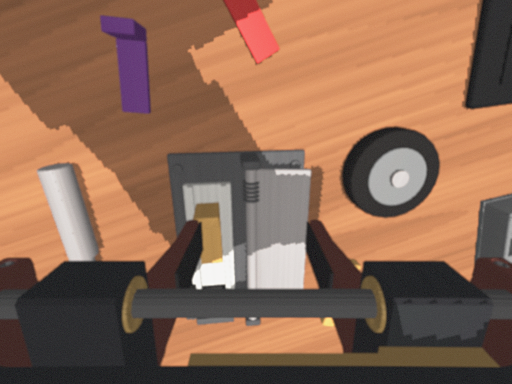

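The wrist view shows the plate's rear corners at (168,155) and (304,150), the gauge tab's rear top edge at about (194–219,205), and the fingers straddling the channel and paddle. I'll cross-check the pose with it.

```bash
python3 - <<'E'
from h import *
w=pickle.load(open('w1.pkl','rb'));p=np.load('p.npy')
print('rear corners (-144,-75),(-144,55):',w2m(p,ray(w,[[168,155],[304,150]],6)).round(1).tolist())
print('rails rear (-115,-53..-27):',w2m(p,ray(w,[[184,184],[231,182]],17)).round(1).tolist())
print('tab top rear edge:',w2m(p,ray(w,[[194,205],[219,205]],46)).round(1).tolist())
print('paddle rear edge (-135,..)',w2m(p,ray(w,[[309,169]],42)).round(1).tolist())
print(proj(w,m2w(p,[[-144,-75,6],[-144,55,6],[-135,50,42]])))
E
```

```text
rear corners (-144,-75),(-144,55): [[-141.2, -74.1, 6.0], [-141.8, 52.4, 6.0]]
rails rear (-115,-53..-27): [[-116.5, -60.8, 17.0], [-116.5, -18.3, 17.0]]
tab top rear edge: [[-107.7, -49.9, 46.0], [-106.6, -29.5, 46.0]]
paddle rear edge (-135,..) [[-133.6, 47.0, 42.0]]
[[166.60666111 151.97379092]
 [306.85169563 147.60464354]
 [312.61947715 167.2737866 ]]
```

View pics/s1.png

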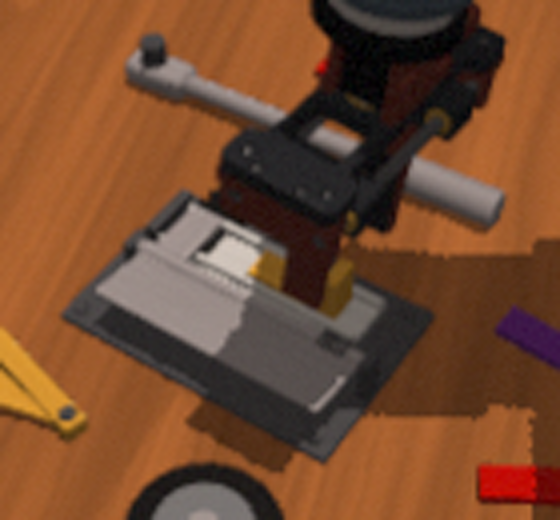

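```bash
python3 - <<'E'
from h import *
w=pickle.load(open('w1.pkl','rb'));p=np.load('p.npy')
print(w2m(p,ray(w,[[194,205],[219,205]],12)).round(1).tolist())
print('pred rear foot / rear top',proj(w,m2w(p,[[-96,-40,12],[-96,-40,46]])).round(0).tolist(), 'cam',w2m(p,ray(w,[[256,192]],400)))
E
```

```text
[[-93.2, -54.3, 12.0], [-91.9, -30.6, 12.0]]
pred rear foot / rear top [[209.0, 202.0], [207.0, 217.0]] cam [[-253.58142275  -38.14837891  400.        ]]
```

Pose agrees to within about 3 mm, and the tab's rear foot is at x ≈ −94. Going down to z = 60 and centring.

carry_out([
  [0.02, 0.0025, -0.009, -0.5, 0.3, -0.2],
  [0.022, 0, 0, 0, 0, 0],
  [0, 0, 0, 0, 0, 0],
])

```text
t: 2.25
ee_pos: [474.6, 132.9, 71.4]
orientation: [0.306, 1.463, -0.155]
ft_force: [1.0, 0.2, -0.4]
width: 66.4
```

```bash
python3 - <<'E'
from h import *
from workcell import ctrl
report(ctrl.get_obs(),target(-118,0,38))
E
```

```text
t 2.25 mount [[-111.5    5.1   71.4]] F [[ 0.8  0.5 -0.4]] w 66.4 q [ 0.21  0.44  2.09  0.12  0.49 -1.17]
turn deg [ 0.23  1.01 -0.57] shift now-axes [32.  -8.7 -9.1] shift in target axes [32.2 -8.4 -8.5]
```

carry_out([
  [0, -0.005, -0.009, 0.2, 1.0, -0.6],
  [0.01, 0, 0, 0, 0, 0],
  [0, 0, 0, 0, 0, 0],
])

```text
t: 2.62
ee_pos: [466.8, 132.1, 63.4]
orientation: [0.304, 1.478, -0.162]
ft_force: [-0.0, -0.3, 0.3]
width: 66.2
```

```bash
python3 - <<'E'
from h import *
from workcell import ctrl
report(ctrl.get_obs(),target(-119,0,36))
E
```

```text
t 2.62 mount [[-118.7    2.    63.4]] F [[ 0.1 -0.3  0.3]] w 66.2 q [ 0.21  0.46  2.1   0.12  0.48 -1.16]
turn deg [ 0.05  0.23 -0.11] shift now-axes [27.  -4.8 -2. ] shift in target axes [27.  -4.7 -1.9]
```

carry_out([
  [0.01, -0.003, -0.002, 0, 0.2, 0],
  [0.01, -0.002, 0, 0, 0, 0],
  [0.008, 0, 0, 0, 0, 0],
  [0, 0, 0, 0, 0, 0],
])

```text
t: 3.12
ee_pos: [466.3, 130.1, 33.1]
orientation: [0.305, 1.481, -0.162]
ft_force: [-1.5, 1.1, 5.8]
width: 66.5
```

```bash
python3 - <<'E'
from h import *
from workcell import ctrl
report(ctrl.get_obs(),target(-119,0,19))
E
```

```text
t 3.12 mount [[-118.6    0.    33.1]] F [[-1.7  0.6  5.8]] w 66.5 q [ 0.21  0.52  2.11  0.15  0.42 -1.19]
turn deg [ 0.02  0.04 -0.14] shift now-axes [14.  -1.5 -1.2] shift in target axes [14.  -1.4 -1.2]
```

Contact with the paddle: 5.8 N at the expected height. Pressing it open.

carry_out([
  [0.005, -0.0007, 0, 0, 0, 0],
  [0.005, -0.0007, 0, 0, 0, 0],
  [0.003, 0, 0, 0, 0, 0],
  [0, 0, 0, 0, 0, 0],
])

```text
t: 3.62
ee_pos: [466.6, 130.3, 20.3]
orientation: [0.305, 1.483, -0.161]
ft_force: [-2.5, 0.0, 8.9]
width: 66.3
```

```bash
python3 - <<'E'
from h import *
from workcell import ctrl
report(ctrl.get_obs(),target(-105,0,19))
s=ctrl.get_image('side')
cv2.imwrite('pics/s2.png',cv2.resize(s['pixels'][140:270,180:320],(560,520),interpolation=cv2.INTER_CUBIC))
E
```

```text
t 3.62 mount [[-118.4    0.3   20.3]] F [[-2.4 -0.7  8.9]] w 66.3 q [ 0.21  0.55  2.11  0.16  0.39 -1.21]
turn deg [ 0.05 -0.05 -0.14] shift now-axes [ 2.  -0.4 13.3] shift in target axes [ 2.  -0.4 13.3]
```

View pics/s2.png

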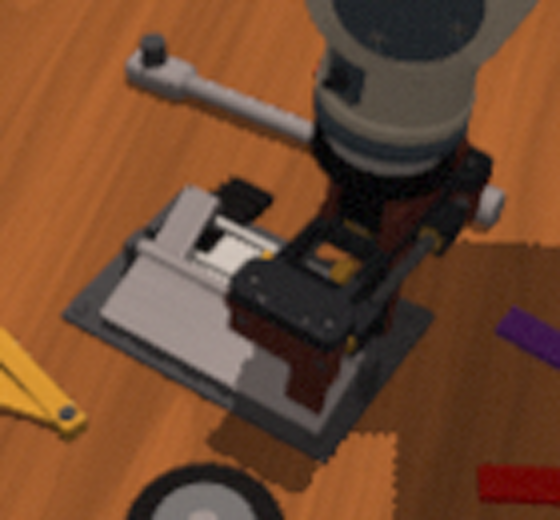

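The lever is open: the paddle is pressed and the pad arm raised at crop (185,225). 8.9 N at z 20 is consistent with joint ~0.5. Now sliding along mount +x.

carry_out([
  [0.0015, 0, 0.006, 0, 0, 0],
  [0.001, 0, 0.006, 0, 0, 0],
  [0.0005, 0, 0.006, 0, 0, 0],
  [0.0005, 0, 0.006, 0, 0, 0],
  [0, 0, 0, 0, 0, 0],
])

```text
t: 4.3
ee_pos: [483.6, 124.7, 18.2]
orientation: [0.303, 1.496, -0.161]
ft_force: [0.6, -1.5, 10.2]
width: 65.9
```

```bash
python3 - <<'E'
from h import *
from workcell import ctrl
report(ctrl.get_obs(),target(-60,0,19))
E
```

```text
t 4.3 mount [[-100.5   -0.    18.2]] F [[ 1.  -1.2 10.2]] w 65.9 q [ 0.19  0.57  2.06  0.16  0.43 -1.23]
turn deg [ 0.14 -0.79  0.05] shift now-axes [ 1.1  0.  40.5] shift in target axes [ 1.6  0.1 40.5]
```

carry_out([
  [0, 0, 0.008, 0, -0.8, 0],
  [0.0003, 0, 0.008, 0, 0, 0],
  [0.0003, 0, 0.008, 0, 0, 0],
  [0.0003, 0, 0.008, 0, 0, 0],
  [0.0003, 0, 0.005, 0, 0, 0],
  [0, 0, 0, 0, 0, 0],
])

```text
t: 5.05
ee_pos: [510.2, 116.0, 18.7]
orientation: [0.299, 1.502, -0.163]
ft_force: [0.2, -0.7, 9.3]
width: 66.2
```

```bash
python3 - <<'E'
from h import *
from workcell import ctrl
report(ctrl.get_obs(),target(-48,0,19))
w=ctrl.get_image('wrist');pickle.dump(w,open('w2.pkl','wb'));cv2.imwrite('pics/w2.png',w['pixels'])
E
```

```text
t 5.05 mount [[-72.5  -0.6  18.7]] F [[ 0.4 -0.6  9.3]] w 66.2 q [ 0.16  0.59  2.01  0.15  0.47 -1.24]
turn deg [ 0.22 -1.05  0.3 ] shift now-axes [ 0.7  0.5 24.5] shift in target axes [ 1.2  0.6 24.5]
```

View pics/w2.png

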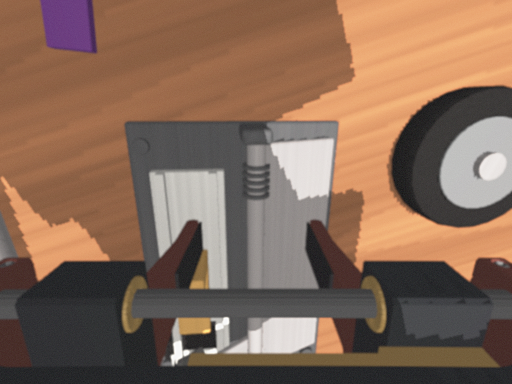

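The wrist view shows the pushing finger behind the tab at (190,250) in the channel, with the gauge moving ahead. Continuing.

carry_out([
  [0, 0.0005, 0.006, 0, -1.0, 0.2],
  [0.0004, 0, 0.006, 0, 0, 0],
  [0.0004, 0, 0.006, 0, 0, 0],
  [0.0004, 0, 0.005, 0, 0, 0],
  [0, 0, 0, 0, 0, 0],
])

```text
t: 5.72
ee_pos: [525.3, 111.8, 18.8]
orientation: [0.299, 1.498, -0.162]
ft_force: [0.2, -1.1, 9.7]
width: 66.0
```

```bash
python3 - <<'E'
from h import *
from workcell import ctrl
report(ctrl.get_obs(),target(-43,0,19))
E
```

```text
t 5.72 mount [[-56.8  -0.2  18.8]] F [[ 0.6 -1.   9.7]] w 66.0 q [ 0.15  0.6   1.98  0.14  0.49 -1.25]
turn deg [ 0.28 -0.87  0.26] shift now-axes [ 0.4  0.1 13.8] shift in target axes [ 0.7  0.2 13.8]
```

carry_out([
  [0, 0, 0.005, 0, -0.8, 0.2],
  [0.0003, 0, 0.005, 0, 0, 0],
  [0.0003, 0, 0.002, 0, 0, 0],
  [0, 0, 0, 0, 0, 0],
])

```text
t: 6.22
ee_pos: [531.8, 109.8, 19.1]
orientation: [0.299, 1.494, -0.161]
ft_force: [-0.8, -0.5, 8.5]
width: 66.0
```

```bash
python3 - <<'E'
from h import *
from workcell import ctrl
report(ctrl.get_obs(),target(-43,0,19))
w=ctrl.get_image('side');pickle.dump(w,open('s3.pkl','wb'));cv2.imwrite('pics/s3.png',cv2.resize(w['pixels'][140:270,180:320],(560,520),interpolation=cv2.INTER_CUBIC))
E
```

```text
t 6.22 mount [[-50.   -0.1  19.1]] F [[-0.6 -0.7  8.5]] w 66.0 q [ 0.14  0.6   1.97  0.14  0.49 -1.25]
turn deg [ 0.31 -0.65  0.16] shift now-axes [0.4 0.1 7. ] shift in target axes [0.5 0.1 7. ]
```

View pics/s3.png

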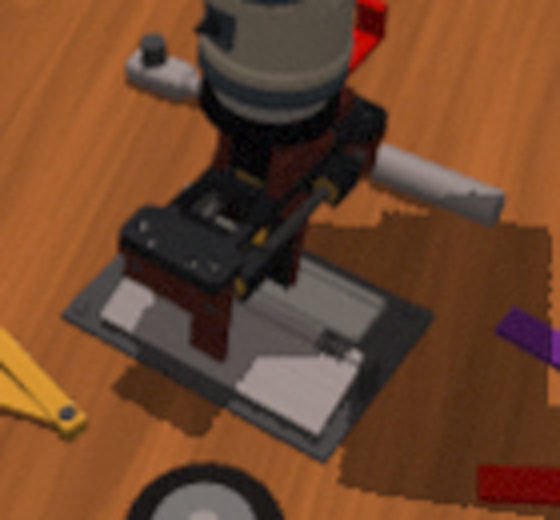

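The view shows the finger still on the paddle, with the gauge hidden behind the gripper. Creeping in, watching the force.

carry_out([
  [0.0002, 0, 0.004, 0, -0.5, 0],
  [0.0002, 0, 0.003, 0, 0, 0],
  [0, 0, 0.002, 0, 0, 0],
])

```text
t: 6.65
ee_pos: [535.3, 108.6, 19.1]
orientation: [0.297, 1.496, -0.162]
ft_force: [-6.0, 4.8, 9.4]
width: 66.3
```

```bash
python3 - <<'E'
from h import *
from workcell import ctrl
report(ctrl.get_obs(),target(-43,0,19))
E
```

```text
t 6.65 mount [[-46.3  -0.2  19.1]] F [[-7.1  2.8  9.4]] w 66.3 q [ 0.14  0.6   1.96  0.14  0.5  -1.25]
turn deg [ 0.34 -0.73  0.28] shift now-axes [0.2 0.2 3.3] shift in target axes [0.3 0.2 3.3]
```

carry_out([
  [0, 0, 0.001, 0, 0, 0],
  [0, 0, 0.001, 0, 0, 0],
])

```text
t: 6.9
ee_pos: [535.3, 108.8, 19.4]
orientation: [0.297, 1.5, -0.161]
ft_force: [-4.3, 1.3, 8.6]
width: 66.3
```

```bash
python3 - <<'E'
from h import *
from workcell import ctrl
report(ctrl.get_obs(),target(-43,0,19))
w=ctrl.get_image('wrist');pickle.dump(w,open('w3.pkl','wb'));t=ctrl.get_image('top');pickle.dump(t,open('t3.pkl','wb'))
a=cv2.resize(w['pixels'][220:384,130:350],(660,492),interpolation=cv2.INTER_CUBIC)
cv2.imwrite('pics/w3.png',a)
E
```

```text
t 6.9 mount [[-46.3  -0.   19.4]] F [[-4.5 -0.   8.6]] w 66.3 q [ 0.14  0.6   1.96  0.14  0.5  -1.26]
turn deg [ 0.36 -0.96  0.31] shift now-axes [ 0.6 -0.   3.3] shift in target axes [0.6 0.  3.3]
```

View pics/w3.png

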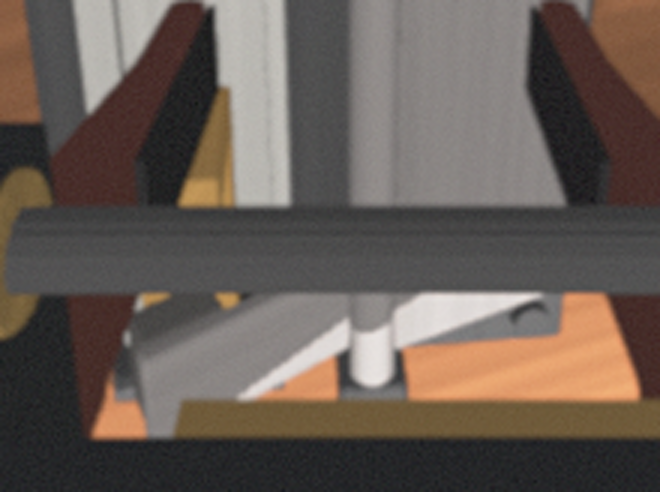

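The gauge blade lies under the raised pad arm (crop (190,300)), and the arm stalls with −4 to −7 N along x. One firmer nudge to be sure it's the hard stop.

carry_out([
  [0.0005, 0, 0.003, 0, -0.8, 0],
  [0, 0, 0.003, 0, 0, 0],
])

```text
t: 7.25
ee_pos: [537.5, 108.0, 19.1]
orientation: [0.295, 1.493, -0.163]
ft_force: [-6.2, 4.9, 8.0]
width: 66.4
```

```bash
python3 - <<'E'
from h import *
from workcell import ctrl
report(ctrl.get_obs(),target(-52,0,19))
E
```

```text
t 7.25 mount [[-44.   -0.1  19.1]] F [[-7.4  2.9  8. ]] w 66.4 q [ 0.14  0.61  1.96  0.13  0.5  -1.25]
turn deg [ 0.37 -0.55  0.39] shift now-axes [-0.3  0.2 -8. ] shift in target axes [-0.4  0.1 -8. ]
```

carry_out([
  [0, 0, 0.003, 0, -0.5, 0],
  [0, 0, 0.003, 0, 0, 0],
])

```text
t: 7.5
ee_pos: [538.1, 107.7, 18.9]
orientation: [0.294, 1.495, -0.165]
ft_force: [-9.5, 7.8, 11.8]
width: 66.2
```

```bash
python3 - <<'E'
from h import *
from workcell import ctrl
report(ctrl.get_obs(),target(-52,0,19))
w=ctrl.get_image('wrist');pickle.dump(w,open('w4.pkl','wb'))
a=cv2.resize(w['pixels'][220:384,130:350],(660,492),interpolation=cv2.INTER_CUBIC)
cv2.imwrite('pics/w4.png',a)
E
```

```text
t 7.5 mount [[-43.3  -0.3  18.9]] F [[-11.4   4.6  11.8]] w 66.2 q [ 0.14  0.61  1.95  0.13  0.5  -1.24]
turn deg [ 0.34 -0.63  0.5 ] shift now-axes [-0.5  0.3 -8.7] shift in target axes [-0.6  0.3 -8.7]
```

Stopped at x −43.3 (nominal −43) with 11 N: home. Backing the finger off the tab while still holding the lever open.

carry_out([
  [-0.0003, 0, -0.006, 0, 0, 0],
  [-0.0003, 0, -0.006, 0, 0, 0],
  [-0.0003, 0, -0.006, 0, 0, 0],
  [0, 0, 0, 0, 0, 0],
])

```text
t: 8.05
ee_pos: [531.5, 114.3, 23.6]
orientation: [0.3, 1.474, -0.161]
ft_force: [-4.4, 1.1, 6.8]
width: 66.5
```

```bash
python3 - <<'E'
from h import *
from workcell import ctrl
report(ctrl.get_obs(),target(-58,0,120))
w=ctrl.get_image('wrist');pickle.dump(w,open('w5.pkl','wb'))
cv2.imwrite('pics/w5.png',cv2.resize(w['pixels'][200:384,130:350],(770,598)[:2],interpolation=cv2.INTER_CUBIC)[:598])
E
```

```text
t 8.05 mount [[-51.6   4.1  23.6]] F [[-4.5 -0.3  6.8]] w 66.5 q [ 0.16  0.59  1.98  0.13  0.47 -1.23]
turn deg [ 0.25  0.5  -0.02] shift now-axes [-96.5   5.6   0.2] shift in target axes [-96.5   5.5  -0.6]
```

View pics/w5.png

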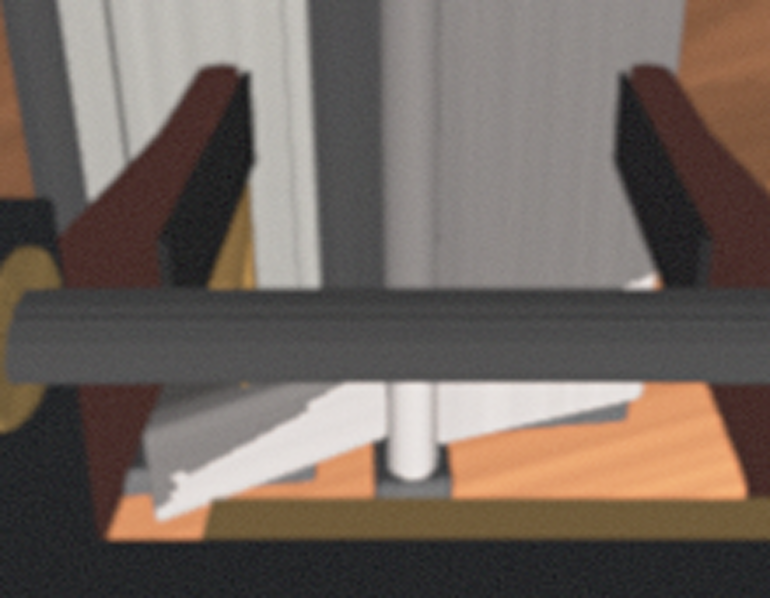

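The gauge stays put, and the finger is about 8 mm clear of the tab with the lever still held open. The tool rose to z 23.6 and moved 4 mm sideways. Lifting straight up to let go.

carry_out([
  [-0.03, 0.001, 0, 0, 0, 0],
  [-0.04, 0.002, 0, 0, 0, 0],
  [-0.05, 0, 0, 0, 0, 0],
  [-0.05, 0, 0, 0, 0, 0],
  [-0.05, 0.05, -0.04, 0, 0, 0],
  [0, 0.05, -0.05, 0, 0, 0],
  [0, 0.05, -0.05, 0, 0, 0],
  [0, 0.05, -0.05, 0, 0, 0],
])

```text
t: 9.1
ee_pos: [406.4, 314.6, 242.2]
orientation: [0.307, 1.472, -0.167]
ft_force: [1.1, 1.2, 0.1]
width: 66.5
```

carry_out([
  [0, 0.05, -0.05, 0, 0, 0],
  [0, 0.05, -0.05, 0, 0, 0],
  [0, 0.03, -0.03, 0, 0, 0],
  [0, 0, 0, 0, 0, 0],
  [0, 0, 0, 0, 0, 0],
])

```text
t: 9.72
ee_pos: [325.1, 466.5, 244.9]
orientation: [0.301, 1.472, -0.163]
ft_force: [-0.5, 0.0, -0.7]
width: 66.1
```

```bash
python3 - <<'E'
from h import *
from workcell import ctrl
report(ctrl.get_obs())
s=ctrl.get_image('side');t=ctrl.get_image('top');pickle.dump((s,t),open('f.pkl','wb'))
a=cv2.resize(t['pixels'][150:235,195:275],(400,425),interpolation=cv2.INTER_CUBIC)
b=cv2.resize(s['pixels'][185:250,190:250+5*0+0+5] if 0 else s['pixels'][180:255,190:270],(400,375),interpolation=cv2.INTER_CUBIC)
c=np.zeros((425,800,3),np.uint8);c[:,:400]=a;c[:375,400:]=b
cv2.imwrite('pics/f.png',c)
E
```

```text
t 9.72 mount [[-352.4  280.   244.9]] F [[-0.5 -0.1 -0.7]] w 66.1 q [ 0.96  0.26  1.82 -0.04  0.95 -0.29]
```

View pics/f.png

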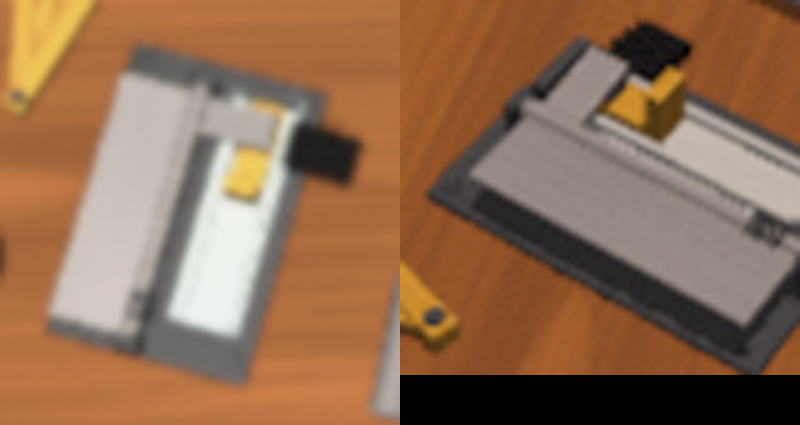

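The pad is shut on the gauge, the nose is showing beyond it at the stop (270,105), and the tab is just short of the pad. Measuring how far home it is.

```bash
python3 - <<'E'
from h import *
s,t=pickle.load(open('f.pkl','rb'));p=np.load('p.npy')
t0=pickle.load(open('top0.pkl','rb'));s0=pickle.load(open('side0.pkl','rb'))
for n,d0,d1,z in(('top',t0,t,46),('side',s0,s,46)):
    for d in(d0,d1):
        m=cv2.inRange(cv2.cvtColor(d['pixels'],cv2.COLOR_BGR2HSV),(15,150,110),(35,255,255))
        y,x=np.nonzero(m);X=np.c_[x,y];q=w2m(p,ray(d,X,z));k=(abs(q[:,1]+40)<25)&(abs(q[:,0]+40)<85)
        q=q[k]; j=X[k]
        print(n,k.sum(),'rear/front x@46',np.percentile(q[:,0],[2,98]).round(1),'x@19',np.percentile(w2m(p,ray(d,j,19))[:,0],[2,98]).round(1))
print('side tab rear top',w2m(p,ray(s,np.array([[686-400,75],[663-400,100]])/5+[190,180]-.4,46)).round(1).tolist())
P=m2w(p,[[32,-40,12],[32,-40,19],[-33,-40,46]]);print('pred top stop,nose,tab rear',(5*(proj(t,P)-[195,150])).round(0).tolist(),'side',(5*(proj(s,P)-[190,180])+[400,0]).round(0).tolist())
E
```

```text
top 58 rear/front x@46 [-92.3 -43.2] x@19 [-89.2 -38.9]
top 30 rear/front x@46 [-30.6  -7. ] x@19 [-26.1  -1.9]
side 121 rear/front x@46 [-96.8 -48.4] x@19 [-85.4 -35.2]
side 69 rear/front x@46 [-33.7 -13.2] x@19 [-19.9   1.5]
side tab rear top [[-33.2, -51.6, 46.0], [-33.1, -31.6, 46.0]]
pred top stop,nose,tab rear [[263.0, 104.0], [262.0, 101.0], [231.0, 191.0]] side [[568.0, 79.0], [567.0, 70.0], [670.0, 87.0]]
```

The tab rear is at x ≈ −33.2 in the side view (home is −33), and the gauge travelled about 62–63 mm. Handing in.

```bash
python3 -c "
from workcell import ctrl
print(ctrl.close_job())"
```

```text
the job is handed in; nothing more can be done
None
```

The gauge is home against the stop with the pad shut on it, and I handed the job in after about 10 s of robot time. One fingertip held the paddle down at about 9 N while the other pushed the gauge along its channel. At the stop the push force rose to about 11 N with the tool at x = −43.3 (−43 expected). I then backed the finger off the tab and lifted, and the lever snapped shut.

**Final checks:**
- **Gauge position:** the side view puts the tab's rear face at x ≈ −33.2, against −33 for fully home. The top view gave about −31, within its calibration error.
- **Pad:** the picture shows it closed on the blade, with the gauge's nose showing beyond it.
- **Robot:** the arm was clear, with about 0 N on the wrist.

**Disagreements and gaps:**
- **Early stall:** the push first stalled 3 mm short at 4–7 N, and a firmer nudge took it home.
- **Back-off drift:** while backing off, the tool rose about 5 mm and moved 4 mm sideways. By its height and the wrist view, the lever was still open then.
- **Bystanders:** I did not measure them afterwards, but the arm passed well above them.

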